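# Put the gas lighter away in the child-safe hidden drawer

## Task

Put the black spark lighter away in the hidden drawer of the wooden box under the hanging rack. The drawer has no handle: only one of the three look-alike blue plates on the box lets it spring out, so feel for the plate that gives when pressed; lay the lighter in the drawer without dropping it, then push the drawer shut until it latches and stays shut. Leave the bowl, tawa, bottle and turner where they are.

Things in the scene. Friction and masses are not known exactly. Their poses are not given: they have to be found in the camera images.
- cabinet: Fixed wooden box on the counter, 200 deep x 250 wide x 72 mm high, with three blue plates on its top and the drawer in its front. Origin: on the counter, at the middle of its front edge; x points into the box (away from the robot at yaw 0), y to its left, z up.
- rack: Fixed white plastic rack hanging over the box, 400 mm wide, in line with it; same origin and axes as the box. Its front edge is 20 mm behind the box's front edge, the lower tier's underside 260 mm above the counter, the top 450 mm. It overhangs the plates' centres by 45 mm: reach them with the tool leaning back towards the robot, 30 to 50 degrees from vertical.
- plate_left (a point): Centre of the upper face of the left (+y) plate, 40 (box x) x 50 mm (box y), 81 mm above the counter, 9 mm above the box top, 65 mm behind the box's front edge; plates 75 mm apart. Axes as the box's. One plate, not known which, is the latch: it sinks up to 7 mm (about 2 N at first, up to 6 N fully down) and frees the drawer on the way. The other two are rigid and do nothing.
- plate_middle (a point): The same for the middle plate.
- plate_right (a point): The same for the right (-y) plate.
- drawer (a joint): Travel of the drawer in m: 0 shut and latched, 0.14 fully out, along the box's -x. Released, it springs fully out in about a second; a spring holds it out with 1.4 N (2.6 N near shut). To shut it, push its front towards the box with up to about 10 N, past the latch (clicks in at about 0) to the firm stop at -0.004, then let go; not pushed far enough, it springs out again.
- drawer_in (a point): Middle of the drawer's inner floor, 28 mm above the counter; moves with the drawer, axes as the box's. Inner space 105 mm (x) x 210 mm (y), walls 30 mm high, rim 58 mm above the counter. With the drawer fully out it lies 80 mm in front of the box's front edge.
- drawer_front (a point): Centre of the outer face of the drawer's wooden front, 39 mm above the counter, 77 mm in front of the middle of the drawer floor. The front is 250 mm wide (box y) and reaches from 13 to 65 mm above the counter. Axes as the box's. Shut, its face is 17 mm in front of the box.
- lighter_center (a point): Centre of the loose black spark lighter on the counter, 12 mm above its underside; 150 mm long along its x, about 80 g. Black body 26 mm wide (y), 24 mm high, from 52 mm behind the centre to 32 mm ahead; a 14 mm steel tube at the +x end, a 17 mm grey button at the -x end. It fits the drawer lying flat along the drawer's width (y), either way round.
- bowl: Small dark wooden bowl, 110 mm across, 50 mm high; origin under its centre. Leave alone.
- tawa: Round flat aluminium tawa, 230 mm across, 5 mm thick, with a handle 280 mm long from the centre along its +x; origin under the disc's centre. Leave alone.
- bottle: Empty green glass bottle, 72 mm across, 215 mm high, standing; origin under its centre. Leave alone.
- turner: Steel flat turner lying on the counter, 280 mm long along its x; origin under its middle. Leave alone.
Things that resemble listed ones, but are neither listed nor needed, are in the scene too. Of the things that look like the part that bears lighter_center, the largest one is meant.

How it is judged:
On the way, in this order (a step that is already met when the one before it is completed fails the run):
1. the drawer has sprung out (more than 110 mm) (value of joint drawer above 0.11 m), for 0.2 s.
2. the lighter lies in the drawer, let go, while the drawer is out (x of lighter_center in the frame of drawer_in between -0.05 and 0.05 m and y of lighter_center in the frame of drawer_in between -0.06 and 0.06 m and z of lighter_center in the frame of drawer_in between 0.004 and 0.02 m and value of joint drawer above 0.08 m and contact force between the fingers and lighter below 0.05 N), for 0.2 s.
At the end, for the whole second after the job is handed in: The lighter lies at rest in the drawer (its centre within 50 mm of the middle of the drawer floor in depth and 60 mm in width, and 4 to 20 mm above the floor) and the drawer is shut to within 5 mm and stays so by its latch (x of lighter_center in the frame of drawer_in between -0.05 and 0.05 m and y of lighter_center in the frame of drawer_in between -0.06 and 0.06 m and z of lighter_center in the frame of drawer_in between 0.004 and 0.02 m and value of joint drawer below 0.005 m and velocity of joint drawer below 0.01 m/s and linear speed of lighter below 0.02 m/s); the robot touches nothing.
It fails at once if the bowl, tawa, turner or bottle is pushed more than 30 mm from its place (distance of any of bowl, tawa, turner, bottle from where it was at the start of the episode above 0.03 m).
It fails at once if the bottle is tipped over (0.4 rad) (angle between bottle's own z axis and vertical above 0.4 rad).
It fails at once if the lighter is dropped or thrown (faster than 0.9 m/s out of the fingers, a fall of about 40 mm) (linear speed of lighter above 0.9 m/s and contact force between the fingers and lighter below 0.01 N).
It also fails if it takes over 72 s, if anything falls off the work surface, if the arm or the gripper's body presses on something with over 40 N, if the wrist force passes 120 N, or if a joint passes its speed limit or range.

## Robot

A 6-joint arm with a two-finger parallel gripper is mounted at the origin on the work surface. World frame = base frame: x ahead of the robot, y to its left, z up, the work surface at z = 0. Lengths are in m, angles in rad, forces in N, time in s.
With the tool pointing down it reaches from about 0.325 to 0.85 m from the base axis. Payload 15.5 kg.
Tool frame: the origin (TCP) lies at the very end of the fingers, on their centre line; the grasp point (between the pads) lies 19 mm behind it; z points along the fingers, y is the line along which they close (so a half turn about z gives the same grasp; the last joint's range is limited). The gripper opens to 91 mm and grips with 3 to 60 N. Pads are 32 mm wide; open, the fingers measure 118 mm over their backs; the gripper's body (76 mm by 178 mm) begins 60 mm behind the grasp point.
Start: joints at [-1.22, 0.494, 1.345, -0, 1.302, -0.096], TCP at [0.27, -0.564, 0.214] pointing down, gripper open.
Joint ranges: [-2.91, 2.91], [-0.82, 2.16], [0.22, 2.67], [-1.22, 4.37], [0.12, 2.79], [-3.08, 3.08]. Speed limits (rad/s): [1.89, 1.89, 2.57, 3.01, 3.01, 3.01].

## Interface

Orientations are given as a rotation vector (axis times angle).
In Python, from station import sense, capture, finish_job, trace gives the robot as it stands. The module is installed in compiled form; this text tells all that it offers.
- The arm moves only by the tool arm_command, never from a script. Its argument "plan" is a list of rows, each an object with "dp": the shift along the tool's x, y, z in m, a list of three; "turn": the turn, a rotation vector about the tool's x, y, z in degrees, a list of three; "hand": the finger opening in m, from 0 to 0.0912. A call has 1 to 5 rows; each row shifts and turns the commanded pose from where the row before left it, along the tool's axes as they then stand; what a row does not reach is not made up. A row lasts 1/10 s, in which the tool goes at most 50 mm and 8.59 degrees, less where a joint would pass 70% of its speed; a pose out of reach is approached as far as the arm can. A call is refused whole if a number of a shift passes 0.05 or a number of a turn 8.59, either way. A call with a gripper value outside its range is refused whole. The fingers move at their own pace and stop on an object; "newtons" is the grip in N (left out, the last holds). Time passes only in rows, so rows that do not move let the fingers close. It gives the time, the measured TCP pose, the force, the opening and the grip force at its end, in the units of the state.
- sense(): the state, without advancing time (a new reading comes with each control period).
- capture(name): name is "scene" or "top" or "wrist"; returns a dict with "color" (480x640x3 uint8, blue, green, red), "z_map" (480x640 float32, m along the optical axis (not along the pixel's ray), 0 where there is no reading), "intrinsics" (3x3 intrinsics, pixels), "distortion" ([k1, k2, p1, p2, k3] as OpenCV has them; the pictures are not rectified), "extrinsics" (4x4, takes a point from camera to world coordinates); the wrist camera has in their place "T_tool_cam" (4x4, takes a point from camera to tool coordinates, whose origin is the TCP and whose axes are the flange's). Camera axes: x right, y up, looking along -z (the intrinsics and any distortion apply to the point x, -y, -z); pixel columns grow to the right and rows downward; lengths in m; the calibration is good to about 2 mm. A picture is of the moment at which its call begins: read the wrist's pose just before it.
- finish_job(): hands the job in; it is judged then, once.
Trained networks look in a picture, given as the dict that the camera call returned (one of the last four; its "shot" number tells which), for a name from the list of things; names that differ only in an ending like _2 or _b are one class to them, and where a whole thing is asked for, a point or a joint stands for the part that bears it (a point fixed in the world has none). Each returns a list of dicts, best first, with "confidence" (0 to 1); they miss things now and then, are a little off and sometimes report something else, mostly with a low value. They report only what shows in the picture. A call takes as long as a camera call. They do not tell look-alikes from the thing itself.
- trace(picture, thing): "pixels" (480x640 bool, what is visible of it) and "extent" ([left, top, width, height] in pixels, round what is visible of it).
The state is a dict: "time_s": time; "joint_pos": joint angles; "dq": joint speeds; "effort": joint torques, N m; "tcp_pos": TCP position; "eef_rot": TCP orientation; "contact_force": force on the tool from outside, world axes, zero at the start; "wrist_torque": the same for the moment, N m; "width": opening from 0.0 (shut) to 1.0 (fully open); "finger_force": force on a finger pad.
Only numpy, scipy, OpenCV 4.12 (cv2) and the standard library are available. Lean on these libraries where they do the work, as an engineer would, in place of code of your own. Each camera call takes 0.05 s, during which the arm holds its last target. There are 200 camera calls.

## Working session

There is one attempt and no reset: what is moved stays moved. The work goes in short steps, Python scripts to look and compute and a tool call to move; the robot and the scene stay as the last step left them, time stands still between calls to the robot, and variables do not carry over. Pictures are saved under pics/ and viewed, at most 10 in all, crops included, and the job is handed in when it is done.

Besides the shell and the picture viewer there is one more tool, called after ">>>" by a JSON object that holds its "op" and its "data", one argument or row to a line. arm_command: Moves the arm, as the interface text tells. Its arguments: {"type":"object","properties":{"plan":{"type":"array","items":{"type":"object","properties":{"dp":{"type":"array","items":{"type":"number"}},"turn":{"type":"array","items":{"type":"number"}},"hand":{"type":"number"}}}},"newtons":{"type":"number"}},"required":["plan"]}

```bash
mkdir -p pics
cat > h.py <<'E'
import numpy as np, cv2
from scipy.spatial.transform import Rotation as R
from station import sense, capture, finish_job, trace
def cloud(p):
    """world (or tool) xyz per pixel"""
    z=p["z_map"]; h,w=z.shape
    u,v=np.meshgrid(np.arange(w),np.arange(h))
    n=cv2.undistortPoints(np.stack([u,v],-1).reshape(-1,1,2).astype(np.float64),np.array(p["intrinsics"]),np.array(p["distortion"])).reshape(h,w,2)
    P=np.stack([n[...,0]*z,-n[...,1]*z,-z],-1)
    T=np.array(p["extrinsics"]) if "extrinsics" in p else pose()@np.array(p["T_tool_cam"])
    W=P@T[:3,:3].T+T[:3,3]; W[z<=0]=np.nan
    return W
def pose():
    s=sense(); T=np.eye(4); T[:3,:3]=R.from_rotvec(s["eef_rot"]).as_matrix(); T[:3,3]=s["tcp_pos"]; return T
E
python3 - <<'E'
from h import *
for n in ["scene","top"]:
    p=capture(n); cv2.imwrite(f"pics/{n}0.png",p["color"]); W=cloud(p)
    for t in ["lighter_center","cabinet","rack","bowl","tawa","bottle","turner","drawer_front"]:
        for d in trace(p,t)[:3]:
            m=d["pixels"]; q=W[m]; q=q[~np.isnan(q[:,0])]
            print(n,t,round(d["confidence"],2),d["extent"],np.round(np.median(q,0),3) if len(q) else None, np.round(np.percentile(q,[2,98],axis=0),3).tolist() if len(q) else None)
print(sense())
E
```

```text
scene lighter_center 0.98 [353.2, 141.6, 29.3, 43.0] [0.415 0.312 0.021] [[0.349, 0.296, 0.007], [0.48, 0.332, 0.029]]
scene lighter_center 0.8 [317.8, 177.4, 30.3, 22.9] [0.408 0.181 0.015] [[0.364, 0.17, 0.001], [0.458, 0.196, 0.023]]
scene lighter_center 0.49 [305.5, 133.8, 24.2, 22.0] [0.287 0.241 0.015] [[0.275, 0.195, 0.0], [0.294, 0.286, 0.023]]
scene cabinet 0.58 [281.7, 249.3, 128.3, 121.7] [0.649 0.006 0.072] [[0.593, -0.148, 0.052], [0.791, 0.105, 0.08]]
scene rack 0.59 [195.1, 3.2, 386.1, 400.4] [0.749 0.012 0.448] [[0.609, -0.223, 0.0], [0.838, 0.195, 0.848]]
scene bowl 0.6 [171.1, 289.0, 41.1, 42.2] [ 0.441 -0.316  0.022] [[0.401, -0.362, 0.002], [0.498, -0.268, 0.053]]
scene tawa 0.7 [176.2, 365.3, 92.3, 111.3] [ 0.699 -0.407  0.005] [[0.593, -0.506, -0.001], [0.803, -0.302, 0.012]]
scene bottle 0.77 [440.8, 177.8, 28.6, 35.3] [0.675 0.361 0.154] [[0.64, 0.341, 0.103], [0.702, 0.39, 0.217]]
scene turner 0.64 [413.5, 130.2, 85.8, 58.0] [0.613 0.524 0.005] [[0.431, 0.478, -0.003], [0.682, 0.577, 0.022]]
scene turner 0.33 [439.9, 179.9, 27.3, 34.8] [0.675 0.36  0.154] [[0
[... 1291 characters left out ...]
, 0.086, 0.069]]
{'time_s': 0.9, 'joint_pos': array([-1.21951608e+00,  4.93578438e-01,  1.34549595e+00, -3.89952746e-05,
        1.30250646e+00, -9.55148399e-02]), 'dq': array([ 0.00047774,  0.00062198, -0.00174338, -0.00139726, -0.00104495,
        0.00019929]), 'effort': array([-5.15947231e-04, -8.78670716e+01, -3.82247543e+01,  7.04259379e-02,
        4.37644380e-02,  1.36623576e-04]), 'tcp_pos': array([ 0.27003118, -0.56365692,  0.21392976]), 'eef_rot': array([ 3.06350556e+00,  6.96013215e-01, -5.62145599e-05]), 'contact_force': array([-0.35944302,  0.52508224,  0.50245839]), 'wrist_torque': array([-0.04663633, -0.0348082 , -0.0214846 ]), 'finger_force': 0.0, 'width': 1.0015193086034788}
```

Run:
```python
from h import *
p=capture("top"); W=cloud(p); c=p["color"]
np.savez("top.npz",W=W,c=c)
for d in trace(p,"lighter_center")[:3]:
    q=W[d["pixels"]]; q=q[(q[:,2]>0.006)&(q[:,2]<0.04)]
    r=cv2.minAreaRect((q[:,:2]*1000).astype(np.float32)); print("lighter",r,np.percentile(q[:,2],95))
# box top plane and front edge
d=trace(p,"cabinet")[0]; q=W[d["pixels"]]; q=q[(q[:,2]>.066)&(q[:,2]<.085)]
pl=q[(q[:,2]>.0775)]; 
print("top rect",cv2.minAreaRect((q[:,:2]*1000).astype(np.float32)))
f=trace(p,"drawer_front")[0]; q=W[f["pixels"]]; q=q[(q[:,2]>.06)&(q[:,2]<.07)]
print("front rect",cv2.minAreaRect((q[:,:2]*1000).astype(np.float32)))
hsv=cv2.cvtColor(c,cv2.COLOR_BGR2HSV); b=cv2.inRange(hsv,(95,80,40),(130,255,255))
b[~((W[...,2]>.065)&(W[...,2]<.095))]=0
n,l,s,ce=cv2.connectedComponentsWithStats(b)
for i in range(1,n):
    if s[i,4]>25: q=W[l==i]; print("blue",s[i],np.round(q.mean(0),4),cv2.minAreaRect((q[:,:2]*1000).astype(np.float32)))
im=np.zeros((600,800,3),np.uint8)
im[:480,:640]=c; cv2.imwrite("pics/top1.png",cv2.resize(c,(800,600)))
cv2.imwrite("pics/crop1.png",cv2.resize(c[235:345,190:300],None,fx=5,fy=5,interpolation=cv2.INTER_CUBIC))
```

```text
lighter ((416.8251953125, 313.65533447265625), (26.470531463623047, 149.16917419433594), 77.49739074707031) 0.027496898736006244
lighter ((412.2124938964844, 183.2678985595703), (103.06056213378906, 15.363409996032715), 10.085821151733398) 0.020448547178093007
lighter ((284.9223327636719, 236.76864624023438), (16.043283462524414, 101.7992935180664), 1.1744766235351562) 0.021443093000401946
top rect ((698.03173828125, -18.792953491210938), (219.56871032714844, 250.13589477539062), 5.579107761383057)
front rect ((598.6942138671875, -28.348052978515625), (20.01409912109375, 249.45481872558594), 5.478939056396484)
blue [379 154  23  15 306] [ 0.6749 -0.0957  0.0814] ((675.3893432617188, -96.41110229492188), (34.05247497558594, 51.202327728271484), 7.246388912200928)
blue [347 156  23  15 305] [ 0.6678 -0.0212  0.0813] ((668.1287231445312, -21.690889358520508), (34.60877227783203, 50.77299499511719), 5.262887001037598)
blue [315 158  22  15 302] [0.6609 0.0532 0.0814] ((661.4613037109375, 53.831092834472656), (34.65384292602539, 49.006202697753906), 2.1260740756988525)
```

View pics/top1.png

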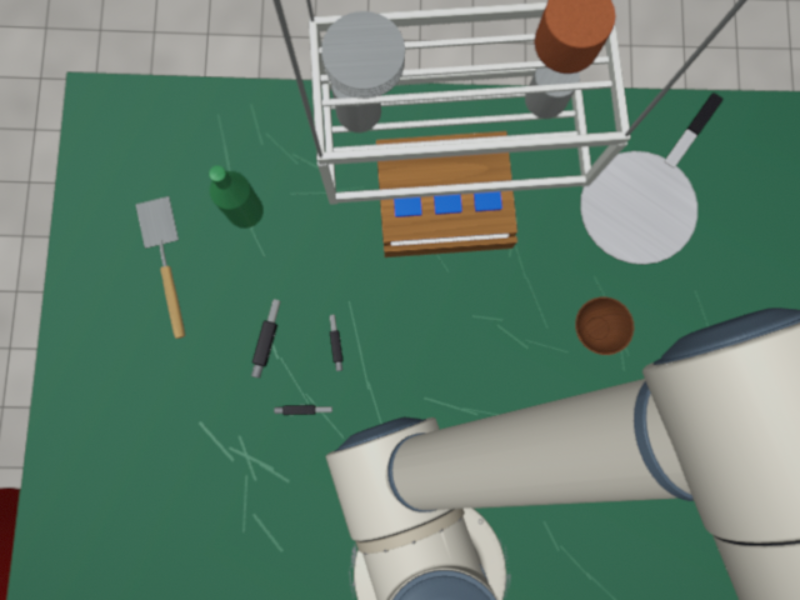

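View pics/crop1.png

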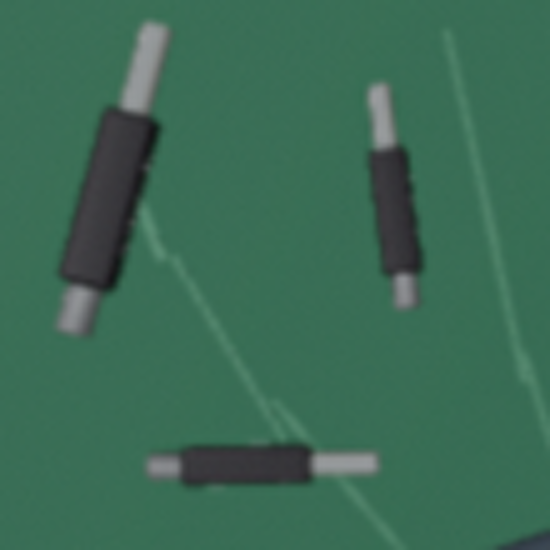

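Look-alikes (640×480 top picture): large lighter at (210,272), small ones at (268,274) and (242,327). The crop shows the large one is 150 mm long with its tube towards the top right, so I choose that one. The box is yawed about 5.4° and its plates sit at (347,156) ± 32 px. I'll press the plates first.

```bash
cat >> h.py <<'E'
import json, sys
YAW=np.radians(5.45); O=np.array([0.606,-0.0275,0.0])
B=R.from_euler("z",YAW)
def bw(x,y,z): return O+B.apply([x,y,z])       # box -> world
def lean(deg,yaw=YAW): return R.from_euler("zy",[yaw,-np.radians(deg)])*R.from_matrix(np.diag([1.,-1,-1]))
def rows(goals,hand,start=None):
    """goals: list of (pos, Rotation, n rows); prints round rows from the present pose on"""
    T=pose() if start is None else start; p=T[:3,3]; r=R.from_matrix(T[:3,:3]); out=[]
    for P,Q,n in goals:
        for i in range(n):
            f=1/(n-i); d=r.inv().apply(np.array(P)-p)*f; w=np.degrees((r.inv()*Q).as_rotvec())*f
            d=np.round(d,3); w=np.round(w,1); out.append({"dp":d.tolist(),"turn":w.tolist(),"hand":hand})
            p=p+r.apply(d); r=r*R.from_rotvec(np.radians(w))
    for i in range(0,len(out),5): print(json.dumps(out[i:i+5]))
E
python3 - <<'E'
from h import *
L=lean(40)
rows([(bw(-.05,-.075,.19),L,15),(bw(.072,-.075,.101),L,5)],0.0)
print(bw(.065,0,.081),bw(.065,-.075,.081))
E
```

```text
[{"dp": [0.031, -0.019, 0.002], "turn": [-0.7, 2.6, 1.3], "hand": 0.0}, {"dp": [0.03, -0.02, 0.003], "turn": [-0.7, 2.6, 1.3], "hand": 0.0}, {"dp": [0.03, -0.02, 0.004], "turn": [-0.7, 2.6, 1.3], "hand": 0.0}, {"dp": [0.029, -0.021, 0.005], "turn": [-0.7, 2.6, 1.3], "hand": 0.0}, {"dp": [0.028, -0.022, 0.006], "turn": [-0.7, 2.6, 1.3], "hand": 0.0}]
[{"dp": [0.027, -0.023, 0.007], "turn": [-0.7, 2.6, 1.3], "hand": 0.0}, {"dp": [0.027, -0.023, 0.008], "turn": [-0.7, 2.6, 1.3], "hand": 0.0}, {"dp": [0.026, -0.024, 0.009], "turn": [-0.7, 2.6, 1.3], "hand": 0.0}, {"dp": [0.025, -0.025, 0.009], "turn": [-0.7, 2.6, 1.3], "hand": 0.0}, {"dp": [0.024, -0.025, 0.01], "turn": [-0.7, 2.6, 1.3], "hand": 0.0}]
[{"dp": [0.022, -0.026, 0.011], "turn": [-0.7, 2.6, 1.3], "hand": 0.0}, {"dp": [0.021, -0.027, 0.012], "turn": [-0.8, 2.5, 1.2], "hand": 0.0}, {"dp": [0.021, -0.027, 0.012], "turn": [-0.7, 2.6, 1.2], "hand": 0.0}, {"dp": [0.019, -0.028, 0.013], "turn": [-0.8, 2.5, 1.3], "hand": 0.0}, {"dp": [0.018, -0.028, 0.014], "turn": [-0.7, 2.6, 1.2], "hand": 0.0}]
[{"dp": [0.007, -0.002, 0.029], "turn": [-0.0, -0.0, 0.0], "hand": 0.0}, {"dp": [0.007, -0.002, 0.029], "turn": [-0.0, -0.0, 0.0], "hand": 0.0}, {"dp": [0.008, -0.001, 0.029], "turn": [-0.0, -0.0, 0.0], "hand": 0.0}, {"dp": [0.007, -0.002, 0.029], "turn": [-0.0, -0.0, 0.0], "hand": 0.0}, {"dp": [0.008, -0.001, 0.03], "turn": [-0.0, -0.0, 0.0], "hand": 0.0}]
[ 0.67070616 -0.02132649  0.081     ] [ 0.67782945 -0.09598745  0.081     ]
```

>>> {"op": "arm_command", "data": {
  "plan": [
    {"dp":[0.031,-0.019,0.002],"turn":[-0.7,2.6,1.3],"hand":0.0},
    {"dp":[0.03,-0.02,0.003],"turn":[-0.7,2.6,1.3],"hand":0.0},
    {"dp":[0.03,-0.02,0.004],"turn":[-0.7,2.6,1.3],"hand":0.0},
    {"dp":[0.029,-0.021,0.005],"turn":[-0.7,2.6,1.3],"hand":0.0},
    {"dp":[0.028,-0.022,0.006],"turn":[-0.7,2.6,1.3],"hand":0.0}
  ]
}}

```text
time_s: 1.6
tcp_pos: [0.3687, -0.4105, 0.2052]
eef_rot: [3.067, 0.513, 0.37]
contact_force: [1.0, 0.1, -0.3]
width: 0.596
finger_force: 0.0
```

>>> {"op": "arm_command", "data": {
  "plan": [
    {"dp":[0.027,-0.023,0.007],"turn":[-0.7,2.6,1.3],"hand":0.0},
    {"dp":[0.027,-0.023,0.008],"turn":[-0.7,2.6,1.3],"hand":0.0},
    {"dp":[0.026,-0.024,0.009],"turn":[-0.7,2.6,1.3],"hand":0.0},
    {"dp":[0.025,-0.025,0.009],"turn":[-0.7,2.6,1.3],"hand":0.0},
    {"dp":[0.024,-0.025,0.01],"turn":[-0.7,2.6,1.3],"hand":0.0}
  ]
}}

```text
time_s: 2.1
tcp_pos: [0.4668, -0.258, 0.1984]
eef_rot: [3.019, 0.325, 0.728]
contact_force: [1.2, 0.3, 0.2]
width: 0.155
finger_force: 0.0
```

>>> {"op": "arm_command", "data": {
  "plan": [
    {"dp":[0.022,-0.026,0.011],"turn":[-0.7,2.6,1.3],"hand":0.0},
    {"dp":[0.021,-0.027,0.012],"turn":[-0.8,2.5,1.2],"hand":0.0},
    {"dp":[0.021,-0.027,0.012],"turn":[-0.7,2.6,1.2],"hand":0.0},
    {"dp":[0.019,-0.028,0.013],"turn":[-0.8,2.5,1.3],"hand":0.0},
    {"dp":[0.018,-0.028,0.014],"turn":[-0.7,2.6,1.2],"hand":0.0}
  ]
}}

```text
time_s: 2.6
tcp_pos: [0.5613, -0.1107, 0.1905]
eef_rot: [2.921, 0.146, 1.056]
contact_force: [1.9, 0.5, 0.6]
width: 0.004
finger_force: 0.0
```

>>> {"op": "arm_command", "data": {
  "plan": [
    {"dp":[0,0,0],"turn":[0,0,0],"hand":0.0},
    {"dp":[0,0,0],"turn":[0,0,0],"hand":0.0}
  ]
}}

```text
time_s: 2.8
tcp_pos: [0.5612, -0.1113, 0.1904]
eef_rot: [2.923, 0.152, 1.055]
contact_force: [-1.1, -1.0, -0.1]
width: 0.005
finger_force: 0.0
```

Run:
```python
from h import *
L=lean(40)
print(sense()["tcp_pos"],bw(-.05,-.075,.19),sense()["contact_force"],sense()["joint_pos"])
rows([(bw(.072,-.075,.101),L,5)],0.0)
```

```text
[ 0.56118996 -0.11132649  0.19041188] [ 0.56334931 -0.10690981  0.19      ] [-1.10019709 -1.03435776 -0.1276063 ] [-0.49273946  0.30439975  2.10153567  1.25171683  0.32770734 -0.15880361]
[{"dp": [0.008, -0.002, 0.03], "turn": [-0.1, 0.1, 0.1], "hand": 0.0}, {"dp": [0.008, -0.002, 0.029], "turn": [-0.0, 0.1, 0.1], "hand": 0.0}, {"dp": [0.008, -0.003, 0.03], "turn": [-0.1, 0.0, 0.1], "hand": 0.0}, {"dp": [0.008, -0.002, 0.029], "turn": [-0.0, 0.1, 0.1], "hand": 0.0}, {"dp": [0.007, -0.003, 0.03], "turn": [-0.1, 0.0, 0.0], "hand": 0.0}]
```

>>> {"op": "arm_command", "data": {
  "plan": [
    {"dp":[0.008,-0.002,0.03],"turn":[-0.1,0.1,0.1],"hand":0.0},
    {"dp":[0.008,-0.002,0.029],"turn":[0,0.1,0.1],"hand":0.0},
    {"dp":[0.008,-0.003,0.03],"turn":[-0.1,0,0.1],"hand":0.0}
  ]
}}

```text
time_s: 3.1
tcp_pos: [0.6371, -0.1041, 0.1371]
eef_rot: [2.917, 0.138, 1.061]
contact_force: [-0.4, -0.2, 0.8]
width: 0.003
finger_force: 0.0
```

Run:
```python
from h import *
L=lean(40)
print(sense()["tcp_pos"],sense()["contact_force"],sense()["joint_pos"])
rows([(bw(.072,-.075,.097),L,4)],0.0)
```

```text
[ 0.63714594 -0.10407586  0.13708361] [-0.42796638 -0.18617308  0.81284899] [-0.38818868  0.48652241  2.00160605  1.60003998  0.24421539 -0.42895756]
[{"dp": [0.003, -0.002, 0.015], "turn": [0.0, 0.0, 0.0], "hand": 0.0}, {"dp": [0.003, -0.002, 0.015], "turn": [0.0, 0.0, 0.0], "hand": 0.0}, {"dp": [0.003, -0.002, 0.016], "turn": [0.0, 0.0, 0.0], "hand": 0.0}, {"dp": [0.003, -0.002, 0.015], "turn": [0.1, 0.0, 0.0], "hand": 0.0}]
```

Run:
```python
from h import *
rows([(bw(.072,-.075,.095),lean(36.5),4)],0.0)
```

```text
[{"dp": [0.003, -0.002, 0.016], "turn": [0.1, -0.9, 0.0], "hand": 0.0}, {"dp": [0.003, -0.002, 0.016], "turn": [0.1, -0.9, 0.0], "hand": 0.0}, {"dp": [0.003, -0.002, 0.015], "turn": [0.1, -0.8, 0.0], "hand": 0.0}, {"dp": [0.003, -0.002, 0.016], "turn": [0.1, -0.9, 0.0], "hand": 0.0}]
```

>>> {"op": "arm_command", "data": {
  "plan": [
    {"dp":[0.003,-0.002,0.016],"turn":[0.1,-0.9,0.0],"hand":0.0},
    {"dp":[0.003,-0.002,0.016],"turn":[0.1,-0.9,0.0],"hand":0.0},
    {"dp":[0.003,-0.002,0.015],"turn":[0.1,-0.8,0.0],"hand":0.0},
    {"dp":[0.003,-0.002,0.016],"turn":[0.1,-0.9,0.0],"hand":0.0},
    {"dp":[0,0,0],"turn":[0,0,0],"hand":0.0}
  ]
}}

```text
time_s: 3.6
tcp_pos: [0.6854, -0.0947, 0.0945]
eef_rot: [2.953, 0.142, 0.971]
contact_force: [0.3, 1.3, 0.2]
width: 0.005
finger_force: 0.0
```

>>> {"op": "arm_command", "data": {
  "plan": [
    {"dp":[-0.0012,0,0.0016],"turn":[0,0,0],"hand":0.0},
    {"dp":[-0.0012,0,0.0016],"turn":[0,0,0],"hand":0.0},
    {"dp":[0,0,0],"turn":[0,0,0],"hand":0.0}
  ]
}}

```text
time_s: 3.9
tcp_pos: [0.6837, -0.0942, 0.0912]
eef_rot: [2.953, 0.14, 0.972]
contact_force: [-0.8, -0.2, 0.8]
width: 0.007
finger_force: 1.0
```

Run:
```python
from h import *
s=sense();print(B.inv().apply(s["tcp_pos"]-O),s["contact_force"],s["joint_pos"])
```

```text
[ 0.07098277 -0.07376496  0.09119563] [-0.79978054 -0.20950169  0.79973966] [-0.31995897  0.59695038  1.87988804  1.29691292  0.19570802 -0.07602   ]
```

>>> {"op": "arm_command", "data": {
  "plan": [
    {"dp":[-0.0006,0,0.0008],"turn":[0,0,0],"hand":0.0},
    {"dp":[-0.0006,0,0.0008],"turn":[0,0,0],"hand":0.0}
  ]
}}

```text
time_s: 4.1
tcp_pos: [0.684, -0.0942, 0.0899]
eef_rot: [2.952, 0.14, 0.974]
contact_force: [-13.7, -1.9, 26.8]
width: 0.004
finger_force: 13.5
```

>>> {"op": "arm_command", "data": {
  "plan": [
    {"dp":[-0.0006,0,0.0008],"turn":[0,0,0],"hand":0.0}
  ]
}}

```text
time_s: 4.2
tcp_pos: [0.6842, -0.0943, 0.0897]
eef_rot: [2.952, 0.14, 0.975]
contact_force: [-21.8, -0.2, 40.4]
width: 0.003
finger_force: 20.2
```

>>> {"op": "arm_command", "data": {
  "plan": [
    {"dp":[-0.0006,0,0.0008],"turn":[0,0,0],"hand":0.0}
  ]
}}

```text
time_s: 4.3
tcp_pos: [0.6842, -0.0943, 0.0894]
eef_rot: [2.951, 0.14, 0.976]
contact_force: [-29.3, -0.0, 53.4]
width: 0.007
finger_force: 26.9
```

>>> {"op": "arm_command", "data": {
  "plan": [
    {"dp":[0.006,0,-0.008],"turn":[0,0,0],"hand":0.0},
    {"dp":[0.005,-0.01,-0.007],"turn":[0,0,0],"hand":0.0},
    {"dp":[0,-0.025,0],"turn":[0,0,0],"hand":0.0},
    {"dp":[0,-0.025,0],"turn":[0,0,0],"hand":0.0},
    {"dp":[0,-0.015,0],"turn":[0,0,0],"hand":0.0}
  ]
}}

```text
time_s: 4.8
tcp_pos: [0.6778, -0.0179, 0.1025]
eef_rot: [2.961, 0.145, 0.969]
contact_force: [-0.0, 0.1, 0.0]
width: 0.005
finger_force: 0.0
```

Run:
```python
from h import *
s=sense();print(B.inv().apply(s["tcp_pos"]-O),s["contact_force"],s["joint_pos"])
rows([(bw(.072,0,.093),lean(36.5),2)],0.0)
```

```text
[0.07239783 0.00276329 0.10247498] [-0.01018641  0.12084277  0.01371622] [-0.17084627  0.56358144  1.90551668  1.15251674  0.11827271  0.18697858]
[{"dp": [-0.003, 0.001, 0.004], "turn": [-0.2, 0.1, 0.0], "hand": 0.0}, {"dp": [-0.003, 0.001, 0.004], "turn": [-0.3, 0.1, 0.0], "hand": 0.0}]
```

Run:
```python
from h import *
rows([(bw(.066,0,.0925),lean(31),3)],0.0)
```

```text
[{"dp": [-0.004, 0.001, 0.001], "turn": [0.0, -1.7, 0.0], "hand": 0.0}, {"dp": [-0.003, 0.001, 0.002], "turn": [0.0, -1.8, 0.0], "hand": 0.0}, {"dp": [-0.004, 0.0, 0.002], "turn": [0.1, -1.7, 0.0], "hand": 0.0}]
```

>>> {"op": "arm_command", "data": {
  "plan": [
    {"dp":[-0.004,0.001,0.001],"turn":[0,-1.7,0.0],"hand":0.0},
    {"dp":[-0.003,0.001,0.002],"turn":[0,-1.8,0.0],"hand":0.0},
    {"dp":[-0.004,0.0,0.002],"turn":[0.1,-1.7,0.0],"hand":0.0}
  ]
}}

```text
time_s: 5.1
tcp_pos: [0.674, -0.0204, 0.0945]
eef_rot: [2.994, 0.146, 0.865]
contact_force: [-0.1, -0.0, -0.1]
width: 0.003
finger_force: 0.0
```

Run:
```python
from h import *
s=sense();print(B.inv().apply(s["tcp_pos"]-O),s["contact_force"],s["joint_pos"],R.from_rotvec(s["eef_rot"]).apply([0,0,1]))
```

```text
[0.06831738 0.00061321 0.09454893] [-0.10170927 -0.0079536  -0.05476925] [-0.1684187   0.5655106   1.86081066  0.53516178  0.18598871  0.8043899 ] [ 0.53281953  0.00506315 -0.84621375]
```

Contact is expected near TCP z 0.089. Press in small steps (lean is about 32°).

>>> {"op": "arm_command", "data": {
  "plan": [
    {"dp":[-0.0016,0,0.0025],"turn":[0,0,0],"hand":0.0},
    {"dp":[-0.0011,0,0.0017],"turn":[0,0,0],"hand":0.0},
    {"dp":[0,0,0],"turn":[0,0,0],"hand":0.0}
  ]
}}

```text
time_s: 5.4
tcp_pos: [0.6744, -0.0206, 0.0894]
eef_rot: [2.994, 0.145, 0.868]
contact_force: [0.0, 0.6, 1.2]
width: 0.006
finger_force: 0.8
```

>>> {"op": "arm_command", "data": {
  "plan": [
    {"dp":[-0.0005,0,0.0008],"turn":[0,0,0],"hand":0.0},
    {"dp":[0,0,0],"turn":[0,0,0],"hand":0.0}
  ]
}}

```text
time_s: 5.6
tcp_pos: [0.6744, -0.0206, 0.0886]
eef_rot: [2.994, 0.145, 0.867]
contact_force: [0.8, -0.4, 1.7]
width: 0.008
finger_force: 0.9
```

>>> {"op": "arm_command", "data": {
  "plan": [
    {"dp":[-0.0005,0,0.0008],"turn":[0,0,0],"hand":0.0}
  ]
}}

```text
time_s: 5.7
tcp_pos: [0.6745, -0.0207, 0.0878]
eef_rot: [2.994, 0.146, 0.867]
contact_force: [0.4, 0.8, 1.5]
width: 0.005
finger_force: 0.8
```

The middle plate gives, so I keep pressing.

>>> {"op": "arm_command", "data": {
  "plan": [
    {"dp":[-0.0007,0,0.001],"turn":[0,0,0],"hand":0.0},
    {"dp":[-0.0007,0,0.001],"turn":[0,0,0],"hand":0.0},
    {"dp":[-0.0007,0,0.001],"turn":[0,0,0],"hand":0.0},
    {"dp":[-0.0005,0,0.0008],"turn":[0,0,0],"hand":0.0}
  ]
}}

```text
time_s: 6.1
tcp_pos: [0.6744, -0.0209, 0.0831]
eef_rot: [2.994, 0.146, 0.867]
contact_force: [0.3, 1.7, 3.0]
width: 0.001
finger_force: 2.0
```

```bash
cat >> h.py <<'E'
def drawer():
    p=capture("top"); W=cloud(p); 
    for d in trace(p,"drawer_front")[:1]:
        q=W[d["pixels"]]; q=q[(q[:,2]>.055)&(q[:,2]<.07)]; b=B.inv().apply(q-O)
        print("front",round(d["confidence"],2),"box x",np.percentile(b[:,0],[2,50,98]).round(3))
    return p,W
E
python3 - <<'E'
from h import *
drawer(); s=sense();print(B.inv().apply(s["tcp_pos"]-O),s["contact_force"],s["joint_pos"])
E
```

```text
front 0.63 box x [-0.028 -0.012  0.001]
[6.87011005e-02 8.18542880e-05 8.30821889e-02] [0.81052824 1.32363213 4.78336894] [-0.16974274  0.58733823  1.86845578  0.63898066  0.16106782  0.69852462]
```

>>> {"op": "arm_command", "data": {
  "plan": [
    {"dp":[-0.0003,0,0.0004],"turn":[0,0,0],"hand":0.0},
    {"dp":[0,0,0],"turn":[0,0,0],"hand":0.0},
    {"dp":[0,0,0],"turn":[0,0,0],"hand":0.0},
    {"dp":[0,0,0],"turn":[0,0,0],"hand":0.0}
  ]
}}

```text
time_s: 6.6
tcp_pos: [0.6744, -0.0209, 0.0828]
eef_rot: [2.994, 0.146, 0.867]
contact_force: [0.9, 2.5, 4.8]
width: 0.004
finger_force: 2.5
```

Run:
```python
from h import *
drawer(); s=sense();print(B.inv().apply(s["tcp_pos"]-O),s["contact_force"],s["joint_pos"])
```

```text
front 0.46 box x [-0.033 -0.016  0.001]
[6.86980726e-02 5.11686070e-05 8.27389259e-02] [1.98347531 2.80645732 4.53970279] [-0.1698018   0.58800194  1.86880592  0.64344603  0.16014219  0.69394209]
```

```bash
cat >> h.py <<'E'
def drawer2(cam="scene"):
    p=capture(cam); W=cloud(p); b=B.inv().apply((W-O).reshape(-1,3))
    m=(abs(b[:,1])<.12)&(b[:,2]>.05)&(b[:,2]<.068)&(b[:,0]<0.0)&(b[:,0]>-.2)
    print(cam,m.sum(),np.histogram(b[m,0],np.arange(-.18,.01,.02)) if m.any() else "")
    return p,W
E
python3 - <<'E'
from h import *
drawer2("top"); p,W=drawer2(); cv2.imwrite("pics/s2.png",cv2.resize(p["color"][180:400,200:500],None,fx=2.5,fy=2.5))
E
```

```text
top 43 (array([ 0,  0,  0,  0,  0,  0,  0, 17, 26]), array([-1.80000000e-01, -1.60000000e-01, -1.40000000e-01, -1.20000000e-01,
       -1.00000000e-01, -8.00000000e-02, -6.00000000e-02, -4.00000000e-02,
       -2.00000000e-02, -8.32667268e-17]))
scene 555 (array([  0,   0, 232, 244,  18,   2,  26,  12,  21]), array([-1.80000000e-01, -1.60000000e-01, -1.40000000e-01, -1.20000000e-01,
       -1.00000000e-01, -8.00000000e-02, -6.00000000e-02, -4.00000000e-02,
       -2.00000000e-02, -8.32667268e-17]))
```

View pics/s2.png

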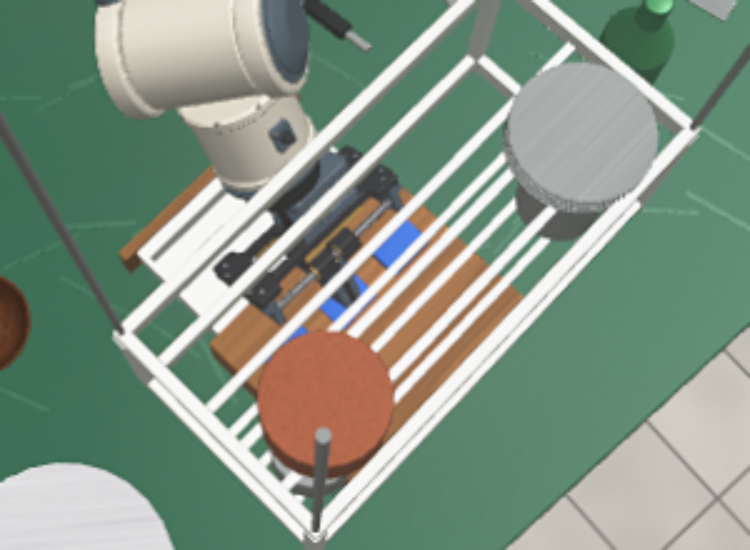

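Run:
```python
from h import *
rows([(bw(.0,0,.19),lean(32),4),(bw(-.16,.06,.24),lean(0),6)],0.0912)
```

```text
[{"dp": [-0.0, 0.001, -0.032], "turn": [-0.1, -0.1, 0.0], "hand": 0.0912}, {"dp": [-0.0, 0.002, -0.032], "turn": [-0.1, -0.1, 0.0], "hand": 0.0912}, {"dp": [-0.001, 0.002, -0.032], "turn": [-0.0, -0.1, 0.0], "hand": 0.0912}, {"dp": [-0.0, 0.001, -0.031], "turn": [-0.1, -0.0, 0.0], "hand": 0.0912}, {"dp": [-0.018, -0.009, -0.022], "turn": [0.5, -5.3, 0.0], "hand": 0.0912}]
[{"dp": [-0.02, -0.009, -0.02], "turn": [0.5, -5.3, 0.0], "hand": 0.0912}, {"dp": [-0.022, -0.01, -0.018], "turn": [0.5, -5.3, 0.0], "hand": 0.0912}, {"dp": [-0.023, -0.01, -0.015], "turn": [0.5, -5.3, 0.0], "hand": 0.0912}, {"dp": [-0.025, -0.01, -0.013], "turn": [0.5, -5.3, 0.0], "hand": 0.0912}, {"dp": [-0.026, -0.009, -0.011], "turn": [0.6, -5.4, 0.0], "hand": 0.0912}]
```

>>> {"op": "arm_command", "data": {
  "plan": [
    {"dp":[0,0,-0.032],"turn":[0,0,0],"hand":0.0},
    {"dp":[0,0,-0.032],"turn":[0,0,0],"hand":0.0},
    {"dp":[0,0,-0.032],"turn":[0,0,0],"hand":0.0},
    {"dp":[0,0,-0.031],"turn":[0,0,0],"hand":0.0},
    {"dp":[-0.018,-0.009,-0.022],"turn":[0,-5.3,0],"hand":0.0912}
  ]
}}

```text
time_s: 7.3
tcp_pos: [0.5769, -0.0153, 0.1993]
eef_rot: [3.027, 0.141, 0.724]
contact_force: [-0.3, 2.4, -1.1]
width: 0.061
finger_force: 0.0
```

>>> {"op": "arm_command", "data": {
  "plan": [
    {"dp":[-0.02,-0.009,-0.02],"turn":[0.5,-5.3,0.0],"hand":0.0912},
    {"dp":[-0.022,-0.01,-0.018],"turn":[0.5,-5.3,0.0],"hand":0.0912},
    {"dp":[-0.023,-0.01,-0.015],"turn":[0.5,-5.3,0.0],"hand":0.0912},
    {"dp":[-0.025,-0.01,-0.013],"turn":[0.5,-5.3,0.0],"hand":0.0912},
    {"dp":[-0.026,-0.009,-0.011],"turn":[0.6,-5.4,0.0],"hand":0.0912}
  ]
}}

```text
time_s: 7.8
tcp_pos: [0.439, 0.0228, 0.2394]
eef_rot: [3.136, 0.147, 0.0]
contact_force: [0.0, -0.1, 0.1]
width: 0.507
finger_force: 0.0
```

Run:
```python
from h import *
s=sense();print(B.inv().apply(s["tcp_pos"]-O),s["joint_pos"])
T=pose(); x=T[:3,0]; print(np.degrees(np.arctan2(x[1],x[0])),T[:3,2])
rows([([.411,.315,.16],lean(0,np.radians(167.5)),21)],0.0912)
```

```text
[-0.16144652  0.06588831  0.23935872] [-0.08224659  0.20235174  1.73932306 -0.00259435  1.19935932  1.39558152]
5.380608158785137 [ 3.59182434e-04 -2.45523346e-03 -9.99996921e-01]
[{"dp": [-0.0, -0.014, 0.004], "turn": [0.0, 0.0, -7.7], "hand": 0.0912}, {"dp": [0.002, -0.014, 0.004], "turn": [0.0, 0.0, -7.7], "hand": 0.0912}, {"dp": [0.004, -0.013, 0.004], "turn": [0.0, 0.0, -7.7], "hand": 0.0912}, {"dp": [0.005, -0.013, 0.004], "turn": [0.0, 0.0, -7.7], "hand": 0.0912}, {"dp": [0.007, -0.012, 0.004], "turn": [-0.0, 0.0, -7.7], "hand": 0.0912}]
[{"dp": [0.009, -0.011, 0.004], "turn": [-0.0, 0.0, -7.7], "hand": 0.0912}, {"dp": [0.01, -0.01, 0.004], "turn": [-0.0, 0.0, -7.7], "hand": 0.0912}, {"dp": [0.011, -0.008, 0.004], "turn": [-0.0, 0.0, -7.7], "hand": 0.0912}, {"dp": [0.012, -0.007, 0.004], "turn": [-0.0, 0.0, -7.7], "hand": 0.0912}, {"dp": [0.013, -0.005, 0.004], "turn": [-0.0, 0.0, -7.7], "hand": 0.0912}]
[{"dp": [0.014, -0.003, 0.004], "turn": [-0.0, 0.0, -7.7], "hand": 0.0912}, {"dp": [0.014, -0.001, 0.003], "turn": [-0.0, 0.0, -7.7], "hand": 0.0912}, {"dp": [0.014, 0.001, 0.004], "turn": [-0.0, 0.0, -7.7], "hand": 0.0912}, {"dp": [0.014, 0.002, 0.003], "turn": [-0.0, 0.0, -7.8], "hand": 0.0912}, {"dp": [0.013, 0.004, 0.004], "turn": [-0.0, 0.0, -7.7], "hand": 0.0912}]
[{"dp": [0.013, 0.006, 0.003], "turn": [-0.0, 0.0, -7.8], "hand": 0.0912}, {"dp": [0.012, 0.008, 0.004], "turn": [-0.0, 0.0, -7.7], "hand": 0.0912}, {"dp": [0.01, 0.009, 0.003], "turn": [-0.0, 0.0, -7.8], "hand": 0.0912}, {"dp": [0.009, 0.011, 0.004], "turn": [-0.0, 0.0, -7.7], "hand": 0.0912}, {"dp": [0.008, 0.012, 0.003], "turn": [-0.1, 0.0, -7.8], "hand": 0.0912}]
[{"dp": [0.006, 0.012, 0.004], "turn": [-0.0, 0.1, -7.7], "hand": 0.0912}]
```

>>> {"op": "arm_command", "data": {
  "plan": [
    {"dp":[0,-0.014,0.004],"turn":[0,0,-7.7],"hand":0.0912},
    {"dp":[0.002,-0.014,0.004],"turn":[0,0,-7.7],"hand":0.0912},
    {"dp":[0.004,-0.013,0.004],"turn":[0,0,-7.7],"hand":0.0912},
    {"dp":[0.005,-0.013,0.004],"turn":[0,0,-7.7],"hand":0.0912},
    {"dp":[0.007,-0.012,0.004],"turn":[0,0,-7.7],"hand":0.0912}
  ]
}}

```text
time_s: 8.3
tcp_pos: [0.4335, 0.0921, 0.2182]
eef_rot: [2.908, 1.181, 0.004]
contact_force: [0.3, 0.4, 0.1]
width: 0.936
finger_force: 0.0
```

>>> {"op": "arm_command", "data": {
  "plan": [
    {"dp":[0.009,-0.011,0.004],"turn":[0,0,-7.7],"hand":0.0912},
    {"dp":[0.01,-0.01,0.004],"turn":[0,0,-7.7],"hand":0.0912},
    {"dp":[0.011,-0.008,0.004],"turn":[0,0,-7.7],"hand":0.0912},
    {"dp":[0.012,-0.007,0.004],"turn":[0,0,-7.7],"hand":0.0912},
    {"dp":[0.013,-0.005,0.004],"turn":[0,0,-7.7],"hand":0.0912}
  ]
}}

```text
time_s: 8.8
tcp_pos: [0.4264, 0.1614, 0.198]
eef_rot: [2.355, 2.073, 0.001]
contact_force: [0.9, -0.4, 0.4]
width: 0.999
finger_force: 0.0
```

>>> {"op": "arm_command", "data": {
  "plan": [
    {"dp":[0.014,-0.003,0.004],"turn":[0,0,-7.7],"hand":0.0912},
    {"dp":[0.014,-0.001,0.003],"turn":[0,0,-7.7],"hand":0.0912},
    {"dp":[0.014,0.001,0.004],"turn":[0,0,-7.7],"hand":0.0912},
    {"dp":[0.014,0.002,0.003],"turn":[0,0,-7.8],"hand":0.0912},
    {"dp":[0.013,0.004,0.004],"turn":[0,0,-7.7],"hand":0.0912}
  ]
}}

```text
time_s: 9.3
tcp_pos: [0.4203, 0.2311, 0.1799]
eef_rot: [1.537, 2.734, -0.001]
contact_force: [0.4, 0.6, 0.4]
width: 0.997
finger_force: 0.0
```

>>> {"op": "arm_command", "data": {
  "plan": [
    {"dp":[0.013,0.006,0.003],"turn":[0,0,-7.8],"hand":0.0912},
    {"dp":[0.012,0.008,0.004],"turn":[0,0,-7.7],"hand":0.0912},
    {"dp":[0.01,0.009,0.003],"turn":[0,0,-7.8],"hand":0.0912},
    {"dp":[0.009,0.011,0.004],"turn":[0,0,-7.7],"hand":0.0912},
    {"dp":[0.008,0.012,0.003],"turn":[0,0,-7.8],"hand":0.0912}
  ]
}}

```text
time_s: 9.8
tcp_pos: [0.4142, 0.3015, 0.1626]
eef_rot: [0.542, 3.09, -0.004]
contact_force: [-0.4, -0.3, -0.8]
width: 1.0
finger_force: 0.0
```

>>> {"op": "arm_command", "data": {
  "plan": [
    {"dp":[0.006,0.012,0.004],"turn":[0,0,-7.7],"hand":0.0912},
    {"dp":[0,0,0],"turn":[0,0,0],"hand":0.0912},
    {"dp":[0,0,0],"turn":[0,0,0],"hand":0.0912}
  ]
}}

```text
time_s: 10.1
tcp_pos: [0.4129, 0.3142, 0.1589]
eef_rot: [0.347, 3.118, -0.004]
contact_force: [-0.2, 0.6, 0.0]
width: 1.004
finger_force: 0.0
```

Run:
```python
from h import *
s=sense();print(s["tcp_pos"],s["joint_pos"],s["width"])
p=capture("wrist"); cv2.imwrite("pics/w1.png",p["color"]); W=cloud(p)
for d in trace(p,"lighter_center")[:3]:
    q=W[d["pixels"]]; q=q[(q[:,2]>0.006)&(q[:,2]<0.04)]
    if len(q)>20: print(d["confidence"],d["extent"],cv2.minAreaRect((q[:,:2]*1000).astype(np.float32)))
    m=d["pixels"]&(p["color"].max(-1)<75); q=W[m]; q=q[(q[:,2]>0.006)&(q[:,2]<0.04)]
    if len(q)>20: print(" black",cv2.minAreaRect((q[:,:2]*1000).astype(np.float32)))
T=pose(); x=T[:3,0]; print(np.degrees(np.arctan2(x[1],x[0])),T[:3,2])
drawer2("top")
```

```text
[0.41286556 0.31422708 0.15885075] [ 0.53848811  0.41139305  1.67497929 -0.00513585  1.05343403 -0.80827562] 1.00378186050204
0.87 [307.8, 148.7, 30.1, 158.1] ((414.17755126953125, 315.35491943359375), (25.863649368286133, 149.35643005371094), 77.77032470703125)
 black ((403.7305603027344, 317.61602783203125), (23.691858291625977, 82.92957305908203), 77.89202880859375)
0.79 [155.5, 202.7, 50.0, 77.2] ((394.2388000488281, 182.73593139648438), (73.47689056396484, 18.698375701904297), 9.545618057250977)
 black ((401.3450927734375, 184.4282989501953), (57.546688079833984, 17.386211395263672), 9.93282699584961)
0.72 [140.9, 79.2, 119.7, 46.2] ((282.69097900390625, 240.41986083984375), (18.900671005249023, 106.69031524658203), 2.0256316661834717)
 black ((283.52593994140625, 248.6159210205078), (16.83134651184082, 58.74407958984375), 1.6813547611236572)
167.29746029008558 [ 0.00441379 -0.00250878 -0.99998711]
top 1511 (array([  0, 668, 383,  41,  42,  43,  40, 293,   1]), array([-1.80000000e-01, -1.60000000e-01, -1.40000000e-01, -1.20000000e-01,
       -1.00000000e-01, -8.00000000e-02, -6.00000000e-02, -4.00000000e-02,
       -2.00000000e-02, -8.32667268e-17]))
```

View pics/w1.png

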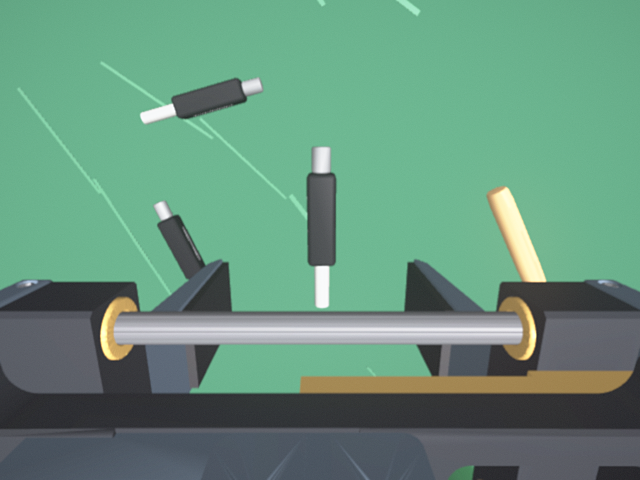

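The wrist picture shows the large lighter at (321,225), lined up between the fingers. The drawer is fully out. Descend and grasp.

Run:
```python
from h import *
rows([([.411,.3162,.004],lean(0,np.radians(167.8)),5)],0.0912)
```

```text
[{"dp": [0.001, 0.0, 0.031], "turn": [-0.0, 0.1, -0.1], "hand": 0.0912}, {"dp": [0.001, 0.0, 0.031], "turn": [-0.0, 0.0, -0.1], "hand": 0.0912}, {"dp": [0.0, 0.001, 0.031], "turn": [-0.0, 0.1, -0.1], "hand": 0.0912}, {"dp": [0.001, 0.0, 0.031], "turn": [-0.0, 0.0, -0.1], "hand": 0.0912}, {"dp": [0.0, 0.001, 0.031], "turn": [-0.1, 0.1, -0.1], "hand": 0.0912}]
```

>>> {"op": "arm_command", "data": {
  "plan": [
    {"dp":[0.001,0.0,0.031],"turn":[0,0.1,-0.1],"hand":0.0912},
    {"dp":[0.001,0.0,0.031],"turn":[0,0,-0.1],"hand":0.0912},
    {"dp":[0,0.001,0.031],"turn":[0,0.1,-0.1],"hand":0.0912},
    {"dp":[0.001,0,0.031],"turn":[0,0,-0.1],"hand":0.0912},
    {"dp":[0,0.001,0.031],"turn":[0,0.1,-0.1],"hand":0.0912}
  ]
}}

```text
time_s: 10.75
tcp_pos: [0.4113, 0.3165, 0.0033]
eef_rot: [0.332, 3.124, -0.001]
contact_force: [0.4, 0.1, 0.3]
width: 0.998
finger_force: 0.0
```

>>> {"op": "arm_command", "data": {
  "plan": [
    {"dp":[0,0,0],"turn":[0,0,0],"hand":0.01},
    {"dp":[0,0,0],"turn":[0,0,0],"hand":0.01},
    {"dp":[0,0,0],"turn":[0,0,0],"hand":0.01},
    {"dp":[0,0,0],"turn":[0,0,0],"hand":0.01},
    {"dp":[0,0,0],"turn":[0,0,0],"hand":0.01}
  ],
  "newtons": 20
}}

```text
time_s: 11.25
tcp_pos: [0.4114, 0.3171, 0.0046]
eef_rot: [0.329, 3.124, -0.001]
contact_force: [0.8, 0.4, -0.3]
width: 0.594
finger_force: 0.0
```

>>> {"op": "arm_command", "data": {
  "plan": [
    {"dp":[0,0,0],"turn":[0,0,0],"hand":0.01},
    {"dp":[0,0,0],"turn":[0,0,0],"hand":0.01},
    {"dp":[0,0,0],"turn":[0,0,0],"hand":0.01}
  ]
}}

```text
time_s: 11.55
tcp_pos: [0.4112, 0.3171, 0.0042]
eef_rot: [-0.329, -3.124, 0.002]
contact_force: [1.1, -0.9, 1.1]
width: 0.33
finger_force: 0.0
```

>>> {"op": "arm_command", "data": {
  "plan": [
    {"dp":[0,0,0],"turn":[0,0,0],"hand":0.01},
    {"dp":[0,0,0],"turn":[0,0,0],"hand":0.01},
    {"dp":[0,0,0],"turn":[0,0,0],"hand":0.01},
    {"dp":[0,0,0],"turn":[0,0,0],"hand":0.01}
  ]
}}

```text
time_s: 11.95
tcp_pos: [0.4112, 0.3171, 0.0042]
eef_rot: [-0.329, -3.124, 0.002]
contact_force: [-1.4, 0.6, 2.8]
width: 0.281
finger_force: 20.0
```

>>> {"op": "arm_command", "data": {
  "plan": [
    {"dp":[0,0,-0.01],"turn":[0,0,0],"hand":0.01},
    {"dp":[0,0,-0.025],"turn":[0,0,0],"hand":0.01},
    {"dp":[0,0,-0.03],"turn":[0,0,0],"hand":0.01},
    {"dp":[0,0,-0.03],"turn":[0,0,0],"hand":0.01},
    {"dp":[0,0,-0.03],"turn":[0,0,0],"hand":0.01}
  ]
}}

```text
time_s: 12.45
tcp_pos: [0.411, 0.317, 0.131]
eef_rot: [-0.329, -3.124, 0.002]
contact_force: [0.2, 1.0, -1.9]
width: 0.284
finger_force: 20.0
```

Run:
```python
from h import *
s=sense();print(s["tcp_pos"],s["width"],s["finger_force"])
# drawer front/rim: fit box x of the front's top rim from 'top' depth
p=capture("top"); W=cloud(p); b=B.inv().apply((W-O).reshape(-1,3)); cv2.imwrite("pics/t3.png",cv2.resize(p["color"][150:290,250:450],None,fx=4,fy=4))
m=(abs(b[:,1])<.12)&(b[:,2]>.059)&(b[:,2]<.07)&(b[:,0]<-.1)&(b[:,0]>-.2)
r=cv2.minAreaRect((b[m,:2]*1000).astype(np.float32)); print("front rim",r)
f=(abs(b[:,1])<.09)&(b[:,2]>.02)&(b[:,2]<.036)&(b[:,0]<-.03)&(b[:,0]>-.13); print("floor",f.sum(),np.median(b[f],0),np.percentile(b[f],[1,99],axis=0))
tgt=bw(-.09,0,.12)
rows([(tgt,lean(0,YAW+np.pi/2),13)],0.01)
```

```text
[0.41096939 0.31699832 0.13095437] 0.2837325923146581 19.998052418231964
front rim ((-128.66412353515625, 0.232635498046875), (55.83314514160156, 239.5543212890625), 0.3046658933162689)
floor 3021 [-0.07889042  0.00035623  0.02843747] [[-0.12609715 -0.08809065  0.02278173]
 [-0.03075769  0.08824561  0.03408314]]
[{"dp": [-0.013, -0.025, 0.001], "turn": [0.0, 0.0, 5.6], "hand": 0.01}, {"dp": [-0.016, -0.024, 0.001], "turn": [0.0, 0.0, 5.6], "hand": 0.01}, {"dp": [-0.018, -0.022, 0.001], "turn": [0.0, 0.0, 5.6], "hand": 0.01}, {"dp": [-0.02, -0.02, 0.001], "turn": [0.0, 0.0, 5.6], "hand": 0.01}, {"dp": [-0.022, -0.018, 0.001], "turn": [0.0, 0.0, 5.6], "hand": 0.01}]
[{"dp": [-0.024, -0.016, 0.001], "turn": [0.0, 0.0, 5.6], "hand": 0.01}, {"dp": [-0.025, -0.013, 0.001], "turn": [0.0, 0.0, 5.6], "hand": 0.01}, {"dp": [-0.026, -0.011, 0.001], "turn": [0.0, -0.0, 5.6], "hand": 0.01}, {"dp": [-0.027, -0.008, 0.001], "turn": [0.1, -0.0, 5.5], "hand": 0.01}, {"dp": [-0.028, -0.006, 0.002], "turn": [0.0, -0.0, 5.6], "hand": 0.01}]
[{"dp": [-0.028, -0.003, 0.001], "turn": [0.1, -0.0, 5.5], "hand": 0.01}, {"dp": [-0.028, 0.0, 0.002], "turn": [0.0, -0.0, 5.6], "hand": 0.01}, {"dp": [-0.029, 0.003, 0.001], "turn": [0.1, -0.0, 5.5], "hand": 0.01}]
```

View pics/t3.png

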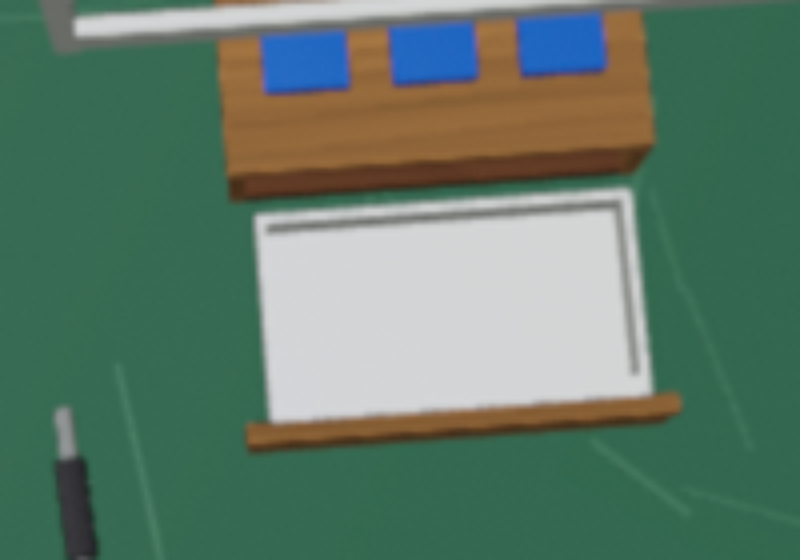

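>>> {"op": "arm_command", "data": {
  "plan": [
    {"dp":[-0.013,-0.025,0.001],"turn":[0,0,5.6],"hand":0.01},
    {"dp":[-0.016,-0.024,0.001],"turn":[0,0,5.6],"hand":0.01},
    {"dp":[-0.018,-0.022,0.001],"turn":[0,0,5.6],"hand":0.01},
    {"dp":[-0.02,-0.02,0.001],"turn":[0,0,5.6],"hand":0.01},
    {"dp":[-0.022,-0.018,0.001],"turn":[0,0,5.6],"hand":0.01}
  ]
}}

```text
time_s: 13.0
tcp_pos: [0.4505, 0.1794, 0.1247]
eef_rot: [1.08, 2.95, -0.002]
contact_force: [1.0, 0.2, -0.9]
width: 0.284
finger_force: 20.0
```

>>> {"op": "arm_command", "data": {
  "plan": [
    {"dp":[-0.024,-0.016,0.001],"turn":[0,0,5.6],"hand":0.01},
    {"dp":[-0.025,-0.013,0.001],"turn":[0,0,5.6],"hand":0.01},
    {"dp":[-0.026,-0.011,0.001],"turn":[0,0,5.6],"hand":0.01},
    {"dp":[-0.027,-0.008,0.001],"turn":[0.1,0,5.5],"hand":0.01},
    {"dp":[-0.028,-0.006,0.002],"turn":[0,0,5.6],"hand":0.01}
  ]
}}

```text
time_s: 13.5
tcp_pos: [0.4905, 0.043, 0.1189]
eef_rot: [-1.76, -2.602, 0.004]
contact_force: [0.0, 0.1, -0.9]
width: 0.285
finger_force: 20.0
```

>>> {"op": "arm_command", "data": {
  "plan": [
    {"dp":[-0.028,-0.003,0.001],"turn":[0.1,0,5.5],"hand":0.01},
    {"dp":[-0.028,0,0.002],"turn":[0,0,5.6],"hand":0.01},
    {"dp":[-0.029,0.003,0.001],"turn":[0.1,0,5.5],"hand":0.01},
    {"dp":[0,0,0],"turn":[0,0,0],"hand":0.01},
    {"dp":[0,0,0],"turn":[0,0,0],"hand":0.01}
  ]
}}

```text
time_s: 14.0
tcp_pos: [0.5143, -0.038, 0.1147]
eef_rot: [-2.111, -2.323, 0.009]
contact_force: [-0.8, -0.5, -0.9]
width: 0.29
finger_force: 20.0
```

Run:
```python
from h import *
s=sense();print(B.inv().apply(s["tcp_pos"]-O),s["width"],s["finger_force"],s["joint_pos"])
rows([(bw(-.088,0,.038),lean(0,YAW+np.pi/2),4)],0.01)
```

```text
[-0.092312   -0.00170343  0.11473893] 0.28975264304628723 19.998147189617157 [-0.18707883  0.47229185  1.72411674 -0.00436652  0.95001328 -0.2799067 ]
[{"dp": [0.0, 0.001, 0.019], "turn": [-0.1, 0.0, 0.0], "hand": 0.01}, {"dp": [0.001, 0.001, 0.019], "turn": [-0.1, 0.0, 0.0], "hand": 0.01}, {"dp": [0.0, 0.001, 0.019], "turn": [-0.1, 0.1, 0.0], "hand": 0.01}, {"dp": [0.001, 0.002, 0.02], "turn": [-0.0, 0.0, 0.0], "hand": 0.01}]
```

Lower it, then set it down in small steps while watching the force.

>>> {"op": "arm_command", "data": {
  "plan": [
    {"dp":[0.0,0.001,0.019],"turn":[-0.1,0.0,0.0],"hand":0.01},
    {"dp":[0.001,0.001,0.019],"turn":[-0.1,0.0,0.0],"hand":0.01},
    {"dp":[0.0,0.001,0.019],"turn":[-0.1,0.1,0.0],"hand":0.01},
    {"dp":[0.001,0.002,0.019],"turn":[0,0.0,0.0],"hand":0.01},
    {"dp":[0,0,0],"turn":[0,0,0],"hand":0.01}
  ]
}}

```text
time_s: 14.5
tcp_pos: [0.5176, -0.0341, 0.037]
eef_rot: [-2.108, -2.325, 0.003]
contact_force: [0.7, -0.4, -0.5]
width: 0.288
finger_force: 20.0
```

>>> {"op": "arm_command", "data": {
  "plan": [
    {"dp":[0,0,0.003],"turn":[0,0,0],"hand":0.01},
    {"dp":[0,0,0.001],"turn":[0,0,0],"hand":0.01},
    {"dp":[0,0,0],"turn":[0,0,0],"hand":0.01}
  ]
}}

```text
time_s: 14.8
tcp_pos: [0.5193, -0.0352, 0.0352]
eef_rot: [2.111, 2.325, -0.0]
contact_force: [-0.7, -0.4, -1.2]
width: 0.284
finger_force: 20.0
```

>>> {"op": "arm_command", "data": {
  "plan": [
    {"dp":[0,0,0.001],"turn":[0,0,0],"hand":0.01},
    {"dp":[0,0,0],"turn":[0,0,0],"hand":0.01}
  ]
}}

```text
time_s: 15.0
tcp_pos: [0.5192, -0.0354, 0.0338]
eef_rot: [2.112, 2.325, -0.0]
contact_force: [0.1, 0.5, -0.4]
width: 0.283
finger_force: 20.0
```

>>> {"op": "arm_command", "data": {
  "plan": [
    {"dp":[0,0,0.001],"turn":[0,0,0],"hand":0.01},
    {"dp":[0,0,0],"turn":[0,0,0],"hand":0.01}
  ]
}}

```text
time_s: 15.2
tcp_pos: [0.519, -0.0353, 0.0325]
eef_rot: [2.112, 2.325, -0.001]
contact_force: [-0.5, -0.0, -1.3]
width: 0.287
finger_force: 20.0
```

>>> {"op": "arm_command", "data": {
  "plan": [
    {"dp":[0,0,0.0005],"turn":[0,0,0],"hand":0.01},
    {"dp":[0,0,0],"turn":[0,0,0],"hand":0.01}
  ]
}}

```text
time_s: 15.4
tcp_pos: [0.5191, -0.0354, 0.0322]
eef_rot: [2.112, 2.325, -0.001]
contact_force: [-1.5, 0.2, 3.9]
width: 0.283
finger_force: 20.0
```

Contact. Open partway (50 mm), then rise straight up.

>>> {"op": "arm_command", "data": {
  "plan": [
    {"dp":[0,0,0],"turn":[0,0,0],"hand":0.05},
    {"dp":[0,0,0],"turn":[0,0,0],"hand":0.05},
    {"dp":[0,0,0],"turn":[0,0,0],"hand":0.05},
    {"dp":[0,0,0],"turn":[0,0,0],"hand":0.05}
  ]
}}

```text
time_s: 15.8
tcp_pos: [0.519, -0.0353, 0.032]
eef_rot: [2.112, 2.325, -0.001]
contact_force: [-0.6, -0.2, 0.0]
width: 0.543
finger_force: 0.0
```

>>> {"op": "arm_command", "data": {
  "plan": [
    {"dp":[0,0,-0.015],"turn":[0,0,0],"hand":0.05},
    {"dp":[0,0,-0.03],"turn":[0,0,0],"hand":0.05},
    {"dp":[0,0,-0.04],"turn":[0,0,0],"hand":0.05},
    {"dp":[0,0,-0.04],"turn":[0,0,0],"hand":0.05}
  ]
}}

```text
time_s: 16.2
tcp_pos: [0.5186, -0.0352, 0.1582]
eef_rot: [-2.112, -2.325, 0.002]
contact_force: [0.0, -0.9, -1.0]
width: 0.551
finger_force: 0.0
```

Run:
```python
from h import *
s=sense();print(B.inv().apply(s["tcp_pos"]-O),s["width"],s["finger_force"],s["joint_pos"])
p=capture("wrist"); W=cloud(p)
for d in trace(p,"lighter_center")[:2]:
    q=B.inv().apply(W[d["pixels"]]-O); q=q[~np.isnan(q[:,0])&(q[:,2]>.03)]
    print(d["confidence"],d["extent"],cv2.minAreaRect((q[:,:2]*1000).astype(np.float32)),np.percentile(q[:,2],[5,95]))
# then go in front of the drawer: tool y along box y, closed, low
rows([(bw(-.24,0,.17),lean(0,YAW+np.pi/2),4)],0.0)
```

```text
[-0.08776537  0.00066548  0.15820113] 0.5511043704373164 0.0 [-1.82299601e-01  4.14512328e-01  1.67149362e+00 -5.80794524e-04
  1.05676369e+00 -2.77779922e-01]
0.6 [304.9, 149.8, 30.3, 161.7] ((-84.98929595947266, 1.13427734375), (26.261384963989258, 136.74185180664062), 0.6284337639808655) [0.05094397 0.05933867]
[{"dp": [0.0, -0.039, -0.002], "turn": [0.1, 0.0, 0.0], "hand": 0.0}, {"dp": [0.0, -0.039, -0.002], "turn": [0.1, 0.0, 0.0], "hand": 0.0}, {"dp": [0.0, -0.039, -0.003], "turn": [0.1, 0.1, 0.0], "hand": 0.0}, {"dp": [0.0, -0.038, -0.002], "turn": [0.1, 0.0, 0.0], "hand": 0.0}]
```

Run:
```python
from h import *
rows([(bw(-.21,0,.16),lean(0),12),(bw(-.205,0,.034),lean(15),6)],0.0)
```

```text
[{"dp": [0.0, -0.01, 0.0], "turn": [0.0, -0.0, 7.5], "hand": 0.0}, {"dp": [-0.001, -0.01, 0.0], "turn": [0.0, -0.0, 7.5], "hand": 0.0}, {"dp": [-0.003, -0.01, 0.0], "turn": [0.0, -0.0, 7.5], "hand": 0.0}, {"dp": [-0.004, -0.01, 0.0], "turn": [0.0, -0.0, 7.5], "hand": 0.0}, {"dp": [-0.005, -0.009, 0.0], "turn": [0.0, -0.0, 7.5], "hand": 0.0}]
[{"dp": [-0.006, -0.008, 0.0], "turn": [0.0, -0.0, 7.5], "hand": 0.0}, {"dp": [-0.008, -0.007, 0.0], "turn": [0.0, -0.1, 7.5], "hand": 0.0}, {"dp": [-0.008, -0.007, 0.0], "turn": [0.1, -0.0, 7.5], "hand": 0.0}, {"dp": [-0.009, -0.005, 0.0], "turn": [0.0, -0.1, 7.5], "hand": 0.0}, {"dp": [-0.01, -0.004, 0.0], "turn": [0.1, -0.0, 7.5], "hand": 0.0}]
[{"dp": [-0.01, -0.003, 0.0], "turn": [0.0, -0.1, 7.5], "hand": 0.0}, {"dp": [-0.011, -0.001, 0.001], "turn": [0.1, -0.0, 7.5], "hand": 0.0}, {"dp": [0.001, -0.0, 0.021], "turn": [-0.2, 2.5, 0.0], "hand": 0.0}, {"dp": [-0.0, -0.0, 0.021], "turn": [-0.2, 2.5, 0.0], "hand": 0.0}, {"dp": [-0.001, -0.0, 0.021], "turn": [-0.3, 2.5, 0.0], "hand": 0.0}]
[{"dp": [-0.002, -0.0, 0.021], "turn": [-0.2, 2.5, 0.0], "hand": 0.0}, {"dp": [-0.003, -0.001, 0.021], "turn": [-0.3, 2.4, 0.0], "hand": 0.0}, {"dp": [-0.004, -0.001, 0.02], "turn": [-0.2, 2.5, 0.0], "hand": 0.0}]
```

>>> {"op": "arm_command", "data": {
  "plan": [
    {"dp":[0.0,-0.01,0.0],"turn":[0,0,7.5],"hand":0.0},
    {"dp":[-0.001,-0.01,0.0],"turn":[0,0,7.5],"hand":0.0},
    {"dp":[-0.003,-0.01,0.0],"turn":[0,0,7.5],"hand":0.0},
    {"dp":[-0.004,-0.01,0.0],"turn":[0,0,7.5],"hand":0.0},
    {"dp":[-0.005,-0.009,0.0],"turn":[0,0,7.5],"hand":0.0}
  ]
}}

```text
time_s: 16.8
tcp_pos: [0.467, -0.0399, 0.1567]
eef_rot: [-2.752, -1.515, 0.001]
contact_force: [-0.1, -0.3, 0.5]
width: 0.142
finger_force: 0.0
```

>>> {"op": "arm_command", "data": {
  "plan": [
    {"dp":[-0.006,-0.008,0.0],"turn":[0,0,7.5],"hand":0.0},
    {"dp":[-0.008,-0.007,0.0],"turn":[0,-0.1,7.5],"hand":0.0},
    {"dp":[-0.008,-0.007,0.0],"turn":[0.1,0,7.5],"hand":0.0},
    {"dp":[-0.009,-0.005,0.0],"turn":[0,-0.1,7.5],"hand":0.0},
    {"dp":[-0.01,-0.004,0.0],"turn":[0.1,0,7.5],"hand":0.0}
  ]
}}

```text
time_s: 17.3
tcp_pos: [0.4151, -0.045, 0.1568]
eef_rot: [-3.092, -0.55, 0.008]
contact_force: [0.5, 0.2, -0.3]
width: 0.006
finger_force: 0.0
```

>>> {"op": "arm_command", "data": {
  "plan": [
    {"dp":[-0.01,-0.003,0.0],"turn":[0,-0.1,7.5],"hand":0.0},
    {"dp":[-0.011,-0.001,0.001],"turn":[0.1,0,7.5],"hand":0.0},
    {"dp":[0.001,0,0.021],"turn":[-0.2,2.5,0.0],"hand":0.0},
    {"dp":[0,0,0.021],"turn":[-0.2,2.5,0.0],"hand":0.0},
    {"dp":[-0.001,0,0.021],"turn":[-0.3,2.5,0.0],"hand":0.0}
  ]
}}

```text
time_s: 17.8
tcp_pos: [0.3967, -0.0473, 0.0927]
eef_rot: [3.127, 0.149, 0.199]
contact_force: [0.7, 0.1, -0.9]
width: 0.006
finger_force: 0.0
```

Run:
```python
from h import *
s=sense();print(B.inv().apply(s["tcp_pos"]-O),s["width"],s["contact_force"],s["joint_pos"])
rows([(bw(-.205,0,.034),lean(15),3)],0.0)
p=capture("top"); W=cloud(p); b=B.inv().apply((W-O).reshape(-1,3)).reshape(480,640,3); cv2.imwrite("pics/t4.png",cv2.resize(p["color"][150:290,250:450],None,fx=4,fy=4))
```

```text
[-2.10231171e-01  1.59367455e-04  9.27473040e-02] 0.005786978305020582 [ 0.65695441  0.13528674 -0.91494019] [-0.303364    0.34960563  2.12352542  0.07489251  0.54857302  1.11051872]
[{"dp": [-0.001, -0.0, 0.02], "turn": [-0.3, 2.6, 0.0], "hand": 0.0}, {"dp": [-0.002, -0.0, 0.019], "turn": [-0.2, 2.5, 0.0], "hand": 0.0}, {"dp": [-0.002, -0.001, 0.02], "turn": [-0.3, 2.6, 0.0], "hand": 0.0}]
```

View pics/t4.png

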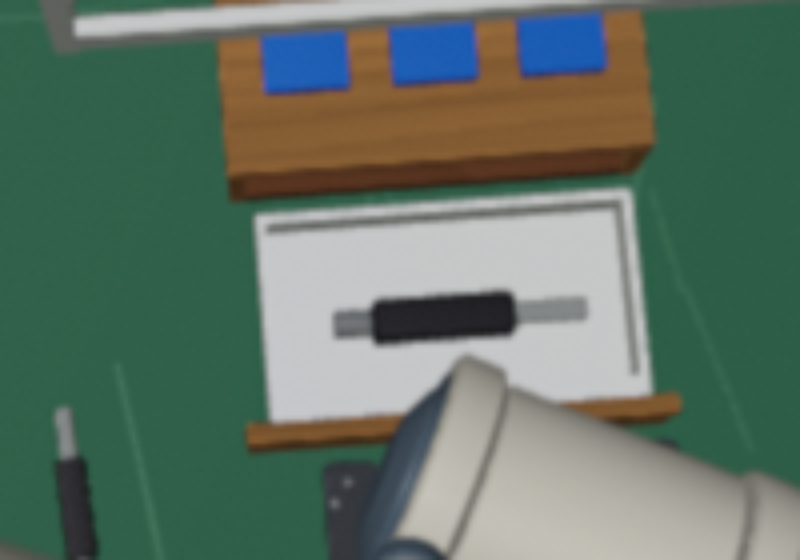

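The lighter lies flat in the drawer at (460,315). I'll keep the lean at 7.5° and go down in front of the drawer.

Run:
```python
from h import *
rows([(bw(-.205,0,.034),lean(9),3),(bw(-.05,0,.034),lean(9),10)],0.0)
```

```text
[{"dp": [0.0, 0.0, 0.019], "turn": [-0.1, 0.6, 0.0], "hand": 0.0}, {"dp": [-0.0, 0.0, 0.019], "turn": [-0.1, 0.6, 0.0], "hand": 0.0}, {"dp": [-0.0, 0.0, 0.019], "turn": [-0.1, 0.6, 0.0], "hand": 0.0}, {"dp": [0.015, 0.0, 0.002], "turn": [0.0, -0.0, 0.0], "hand": 0.0}, {"dp": [0.015, 0.0, 0.002], "turn": [0.0, -0.0, 0.0], "hand": 0.0}]
[{"dp": [0.015, 0.0, 0.002], "turn": [0.0, -0.0, 0.0], "hand": 0.0}, {"dp": [0.015, 0.0, 0.003], "turn": [0.0, -0.0, 0.0], "hand": 0.0}, {"dp": [0.015, 0.0, 0.002], "turn": [0.0, -0.0, 0.0], "hand": 0.0}, {"dp": [0.016, 0.0, 0.003], "turn": [0.0, -0.0, 0.0], "hand": 0.0}, {"dp": [0.015, 0.0, 0.002], "turn": [0.0, -0.0, 0.0], "hand": 0.0}]
[{"dp": [0.016, 0.0, 0.003], "turn": [0.0, -0.0, 0.0], "hand": 0.0}, {"dp": [0.015, 0.0, 0.002], "turn": [0.0, -0.0, 0.0], "hand": 0.0}, {"dp": [0.016, 0.0, 0.003], "turn": [0.0, -0.0, 0.0], "hand": 0.0}]
```

>>> {"op": "arm_command", "data": {
  "plan": [
    {"dp":[0,0,0.019],"turn":[-0.1,0.6,0],"hand":0.0},
    {"dp":[0,0,0.019],"turn":[-0.1,0.6,0],"hand":0.0},
    {"dp":[0,0,0.019],"turn":[-0.1,0.6,0],"hand":0.0},
    {"dp":[0.015,0,0.002],"turn":[0,0,0],"hand":0.0},
    {"dp":[0.01,0,0.002],"turn":[0,0,0],"hand":0.0}
  ]
}}

```text
time_s: 18.35
tcp_pos: [0.4302, -0.0446, 0.0364]
eef_rot: [3.121, 0.149, 0.242]
contact_force: [1.3, -1.2, 0.0]
width: 0.003
finger_force: 0.0
```

>>> {"op": "arm_command", "data": {
  "plan": [
    {"dp":[0.005,0,0.001],"turn":[0,0,0],"hand":0.0},
    {"dp":[0.005,0,0.001],"turn":[0,0,0],"hand":0.0},
    {"dp":[0.005,0,0.001],"turn":[0,0,0],"hand":0.0},
    {"dp":[0.008,0,0.001],"turn":[0,0,0],"hand":0.0},
    {"dp":[0.01,0,0.0015],"turn":[0,0,0],"hand":0.0}
  ]
}}

```text
time_s: 18.85
tcp_pos: [0.4629, -0.0414, 0.0365]
eef_rot: [3.121, 0.149, 0.243]
contact_force: [-3.7, -0.3, -0.3]
width: 0.005
finger_force: 1.7
```

>>> {"op": "arm_command", "data": {
  "plan": [
    {"dp":[0.01,0,0.0015],"turn":[0,0,0],"hand":0.0},
    {"dp":[0.01,0,0.0015],"turn":[0,0,0],"hand":0.0},
    {"dp":[0.01,0,0.0015],"turn":[0,0,0],"hand":0.0},
    {"dp":[0.01,0,0.0015],"turn":[0,0,0],"hand":0.0},
    {"dp":[0.01,0,0.0015],"turn":[0,0,0],"hand":0.0}
  ]
}}

```text
time_s: 19.35
tcp_pos: [0.5138, -0.0366, 0.0366]
eef_rot: [3.121, 0.149, 0.244]
contact_force: [-3.4, 0.6, -1.8]
width: 0.007
finger_force: 1.9
```

Run:
```python
from h import *
s=sense();print(B.inv().apply(s["tcp_pos"]-O),s["contact_force"],s["joint_pos"])
rows([(bw(-.04,0,.036),lean(9),6)],0.0)
```

```text
[-0.09262583 -0.00029054  0.03659023] [-3.43487125  0.58143201 -1.84248943] [-0.20915546  0.56040852  1.9295845   0.06689005  0.49982077  1.20981499]
[{"dp": [0.009, -0.0, 0.001], "turn": [0.0, 0.0, 0.0], "hand": 0.0}, {"dp": [0.009, -0.0, 0.002], "turn": [0.0, 0.0, 0.0], "hand": 0.0}, {"dp": [0.008, -0.0, 0.001], "turn": [0.0, 0.0, 0.0], "hand": 0.0}, {"dp": [0.009, -0.0, 0.002], "turn": [0.0, 0.0, 0.0], "hand": 0.0}, {"dp": [0.008, -0.0, 0.001], "turn": [0.0, 0.0, 0.0], "hand": 0.0}]
[{"dp": [0.009, -0.0, 0.002], "turn": [0.0, 0.1, 0.0], "hand": 0.0}]
```

>>> {"op": "arm_command", "data": {
  "plan": [
    {"dp":[0.009,0,0.0015],"turn":[0,0,0],"hand":0.0},
    {"dp":[0.009,0,0.0015],"turn":[0,0,0],"hand":0.0},
    {"dp":[0.009,0,0.0015],"turn":[0,0,0],"hand":0.0},
    {"dp":[0.009,0,0.0015],"turn":[0,0,0],"hand":0.0},
    {"dp":[0.008,0,0.0015],"turn":[0,0,0],"hand":0.0}
  ]
}}

```text
time_s: 19.85
tcp_pos: [0.5585, -0.0326, 0.0362]
eef_rot: [3.12, 0.149, 0.245]
contact_force: [-6.4, 1.6, 4.0]
width: 0.003
finger_force: 3.2
```

>>> {"op": "arm_command", "data": {
  "plan": [
    {"dp":[0.006,0,0.001],"turn":[0,0,0],"hand":0.0},
    {"dp":[0.004,0,0.0006],"turn":[0,0,0],"hand":0.0},
    {"dp":[0.003,0,0.0005],"turn":[0,0,0],"hand":0.0},
    {"dp":[0.002,0,0.0003],"turn":[0,0,0],"hand":0.0}
  ]
}}

```text
time_s: 20.25
tcp_pos: [0.5734, -0.0312, 0.0362]
eef_rot: [3.12, 0.149, 0.246]
contact_force: [-3.2, 1.3, 0.5]
width: 0.003
finger_force: 1.6
```

>>> {"op": "arm_command", "data": {
  "plan": [
    {"dp":[0.002,0,0.0003],"turn":[0,0,0],"hand":0.0}
  ]
}}

```text
time_s: 20.35
tcp_pos: [0.5751, -0.0311, 0.0362]
eef_rot: [3.12, 0.149, 0.245]
contact_force: [-3.7, 0.5, 1.8]
width: 0.004
finger_force: 1.6
```

Run:
```python
from h import *
s=sense();print(B.inv().apply(s["tcp_pos"]-O),s["contact_force"],s["joint_pos"])
```

```text
[-0.03111365 -0.00062065  0.03617879] [-3.74858003  0.50825758  1.77976599] [-0.17400592  0.60923588  1.78172121  0.04726233  0.59656404  1.26434391]
```

Push on in 1 mm steps until the firm stop.

>>> {"op": "arm_command", "data": {
  "plan": [
    {"dp":[0.001,0,0.0002],"turn":[0,0,0],"hand":0.0},
    {"dp":[0,0,0],"turn":[0,0,0],"hand":0.0}
  ]
}}

```text
time_s: 20.55
tcp_pos: [0.5761, -0.031, 0.0361]
eef_rot: [3.12, 0.149, 0.245]
contact_force: [-2.0, 0.8, 1.7]
width: 0.004
finger_force: 1.1
```

>>> {"op": "arm_command", "data": {
  "plan": [
    {"dp":[0.001,0,0.0002],"turn":[0,0,0],"hand":0.0},
    {"dp":[0,0,0],"turn":[0,0,0],"hand":0.0}
  ]
}}

```text
time_s: 20.75
tcp_pos: [0.5768, -0.0308, 0.0361]
eef_rot: [3.121, 0.149, 0.245]
contact_force: [-3.6, 0.8, 3.3]
width: 0.004
finger_force: 1.8
```

>>> {"op": "arm_command", "data": {
  "plan": [
    {"dp":[0.001,0,0.0002],"turn":[0,0,0],"hand":0.0},
    {"dp":[0,0,0],"turn":[0,0,0],"hand":0.0}
  ]
}}

```text
time_s: 20.95
tcp_pos: [0.577, -0.0307, 0.0359]
eef_rot: [3.121, 0.149, 0.243]
contact_force: [-7.9, -1.3, 6.2]
width: 0.003
finger_force: 4.0
```

>>> {"op": "arm_command", "data": {
  "plan": [
    {"dp":[0.001,0,0.0002],"turn":[0,0,0],"hand":0.0},
    {"dp":[0,0,0],"turn":[0,0,0],"hand":0.0}
  ]
}}

```text
time_s: 21.15
tcp_pos: [0.5772, -0.0306, 0.0357]
eef_rot: [3.121, 0.149, 0.24]
contact_force: [-12.1, -2.7, 8.5]
width: 0.004
finger_force: 6.2
```

>>> {"op": "arm_command", "data": {
  "plan": [
    {"dp":[-0.005,0,0],"turn":[0,0,0],"hand":0.0},
    {"dp":[-0.007,0,-0.001],"turn":[0,0,0],"hand":0.0},
    {"dp":[0,0,0],"turn":[0,0,0],"hand":0.0},
    {"dp":[0,0,0],"turn":[0,0,0],"hand":0.0}
  ]
}}

```text
time_s: 21.55
tcp_pos: [0.5672, -0.0319, 0.0352]
eef_rot: [3.12, 0.149, 0.246]
contact_force: [-0.4, -0.3, -0.4]
width: 0.003
finger_force: 0.0
```

No contact after backing off, so it seems latched. Clear away and check.

>>> {"op": "arm_command", "data": {
  "plan": [
    {"dp":[-0.03,0,-0.01],"turn":[0,0,0],"hand":0.0},
    {"dp":[-0.035,0,-0.02],"turn":[0,0,0],"hand":0.0},
    {"dp":[-0.035,0,-0.03],"turn":[0,0,0],"hand":0.0},
    {"dp":[-0.02,0,-0.04],"turn":[0,0,0],"hand":0.0},
    {"dp":[0,0,-0.04],"turn":[0,0,0],"hand":0.0}
  ]
}}

```text
time_s: 22.05
tcp_pos: [0.4236, -0.0428, 0.155]
eef_rot: [3.122, 0.148, 0.239]
contact_force: [-0.3, -0.1, -0.3]
width: 0.007
finger_force: 0.0
```

>>> {"op": "arm_command", "data": {
  "plan": [
    {"dp":[0,0,-0.01],"turn":[0,0,0],"hand":0.0},
    {"dp":[0,0,0],"turn":[0,0,0],"hand":0.0},
    {"dp":[0,0,0],"turn":[0,0,0],"hand":0.0},
    {"dp":[0,0,0],"turn":[0,0,0],"hand":0.0}
  ]
}}

```text
time_s: 22.45
tcp_pos: [0.4253, -0.043, 0.1637]
eef_rot: [3.121, 0.149, 0.243]
contact_force: [-0.4, 0.3, -0.3]
width: 0.009
finger_force: 0.0
```

Run:
```python
from h import *
p,W=drawer2("top"); print(sense()["contact_force"],sense()["tcp_pos"]); cv2.imwrite("pics/t5.png",cv2.resize(p["color"],(800,600)))
```

```text
top 676 (array([  0,   0,   0,   0,   0,   0,   0,   0, 676]), array([-1.80000000e-01, -1.60000000e-01, -1.40000000e-01, -1.20000000e-01,
       -1.00000000e-01, -8.00000000e-02, -6.00000000e-02, -4.00000000e-02,
       -2.00000000e-02, -8.32667268e-17]))
[-0.2929671   0.33135725  1.06625064] [ 0.42520145 -0.04297509  0.16356682]
```

View pics/t5.png

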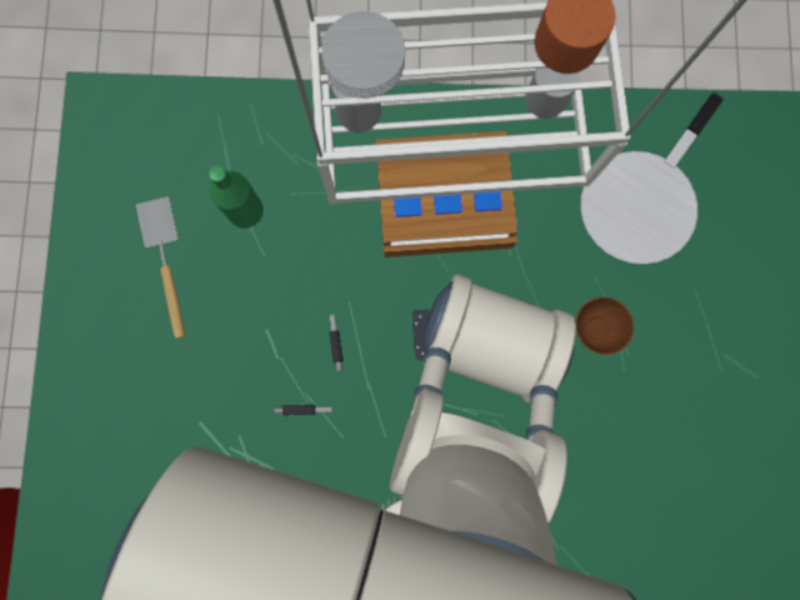

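The drawer is shut (front at (450,247)) and holds with nothing touching it. The other things are where they were.

```bash
python3 -c "
from station import finish_job; print(finish_job())"
```

```text
the job is handed in; nothing more can be done
None
```

The lighter is in the hidden drawer, which the middle plate opened, and the drawer is latched shut; I handed the job in at about 22.5 s, and `finish_job` returned no verdict.

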